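# Close the dowelled lid of the gluing press

## Robot

A 6-joint arm with a two-finger parallel gripper is mounted at the origin on a cart in front of the work surface, level with it; the furniture and walls round the work are solid. World frame = base frame: x ahead of the robot, y to its left, z up, the work surface at z = 0. Lengths are in m, angles in degrees, forces in N, time in s.
With the tool pointing down it reaches from about 0.25 to 0.725 m from the base axis. Payload 9.7 kg.
Tool frame: the origin (TCP) lies at the very end of the fingers, on their centre line; the grasp point (between the pads) lies 19 mm behind it; z points along the fingers, y is the line along which they close (so a half turn about z gives the same grasp; the last joint's range is limited). The gripper opens to 85 mm and grips with 20 to 120 N. Pads are 22 mm wide; open, the fingers measure 114 mm over their backs; the gripper's body (76 mm by 85 mm) begins 54 mm behind the grasp point. The pads swing forward as they close: fully open they stand 13 mm farther back than shut.
Start: joints at [70.818, 4.979, 10.078, 95.1, 0, 90], TCP at [0.181, 0.519, 0.231] pointing down, gripper open.
Joint ranges: [-179.16, 179.16], [-48.56, 103.87], [-65.8, 70.77], [-126.05, 130.52], [-82.76, 87.17], [-180, 180]. Speed limits (degrees/s): [127.2, 127.2, 147.25, 180, 180, 180].

## Interface

Orientations are given as [roll, pitch, yaw] about the fixed x, y, z axes, in that order (R = Rz(yaw) Ry(pitch) Rx(roll)).
In Python, from workcell import bot gives the robot as it stands.
- The arm moves only by the tool arm_command, never from a script. Its argument "series" is a list of rows, each a list of 4 numbers: the shift along the tool's x, y, z in m, then the turn about the tool's z in rad. A call has exactly 5 rows; each row is the pose to reach, as a shift and turn from the pose commanded when the call began, along the tool's axes at that moment; what a row does not reach only later rows make up. A row lasts 1/10 s, in which the tool goes at most 50 mm and 8.59 degrees, less where a joint would pass 70% of its speed; a pose out of reach is approached as far as the arm can. A call with a gripper value outside its range is refused whole. "hand" is the finger opening in m, from 0 to 0.0854, set as the call begins (left out, the last holds). The fingers move at their own pace and stop on an object; "grip_force" is the grip in N (left out, the last holds). Time passes only in rows, so rows that repeat a pose let the fingers close, or fill a call up. It gives the time, the measured TCP pose, the force, the opening and the grip force at its end, in the units of the state.
- bot.get_obs(): the state, without advancing time (a new reading comes with each control period).
- bot.camera(name): name is "scene" or "side" or "wrist"; returns a dict with "color" (480x640x3 uint8, blue, green, red), "camera_matrix" (3x3 intrinsics, pixels), "xyz" and "orientation" of the camera in the world; the wrist camera has in their place "T_tool_cam" (4x4, takes a point from camera to tool coordinates, whose origin is the TCP and whose axes are the flange's). Camera axes: x right, y up, looking along -z (the intrinsics and any distortion apply to the point x, -y, -z); pixel columns grow to the right and rows downward; lengths in m; the calibration is good to about 2 mm. A picture is of the moment at which its call begins: read the wrist's pose just before it. There is no depth.
- bot.job_done(): hands the job in; it is judged then, once.
Trained networks look in the newest picture that a camera, given by its name, has taken for a name from the list of things; names that differ only in an ending like _2 or _b are one class to them, and where a whole thing is asked for, a point or a joint stands for the part that bears it (a point fixed in the world has none). Each returns a list of dicts, best first, with "confidence" (0 to 1); they miss things now and then, are a little off and sometimes report something else, mostly with a low value. They report only what shows in the picture. A call takes as long as a camera call. They do not tell look-alikes from the thing itself.
- bot.find_in(camera, target): "location" ([column, row] in pixels, amid what is visible of it).
- bot.mark_of(camera, target): "location" ([column, row] in pixels: a listed point, or the origin of a listed thing).
The state is a dict: "time": time; "q": joint angles; "qd": joint speeds; "joint_efforts": joint torques, N m; "ee_pos": TCP position; "tcp_rot": TCP orientation; "wrist_force": force on the tool from outside, world axes, zero at the start; "torque": the same for the moment, N m; "opening": finger opening in m; "grasp_force": force on a finger pad.
Only numpy, scipy, OpenCV 4.12 (cv2) and the standard library are available. Lean on these libraries where they do the work, as an engineer would, in place of code of your own. Each camera call takes 0.05 s, during which the arm holds its last target. There are 200 camera calls.

## Task

Close the gluing press: pick up its wooden lid by the grip on top and lower it, level and gently, over the two steel dowel pins of the press, feeling for the pins if need be; keep hold of it until it lies flat and fully home, do not let it drop, and then let go. Leave the two taped blocks that stand nearby standing where they are.

Things in the scene. Friction and masses are not known exactly. Their poses are not given: they have to be found in the camera images.
- jig: Lower half of the gluing press, fixed to the worktop: a plywood board 150 (x) x 270 (y) x 18 mm, light wooden guide strips along both long edges, an aluminium carrier 104 x 205 x 10 mm clamped between them (top 28 mm up). Origin: centre of the board's underside, on the worktop; x across the board, y along its length and along the line of the pins, z up.
- pin_line (a point): Point of the board, 73 mm over its origin, on the line through the two steel pin tips: pins 12 mm thick, 120 mm apart along y, at x = 0, tips 73 mm up, tapered over the last 4 mm to 7 mm. The carrier with the pins is clamped (pushing will not move it) anywhere up to 16 mm either way along y: the middle between the pins is off this point by that much. Not reported: look or feel.
- rest_plane (a point): Point of the board, 45 mm over its origin: the level on which the closed lid's underside lies, on the tops of two wooden strips on the carrier (14 mm wide, 170 mm along y, at x = +-41 mm). Two small wooden laths being glued lie between the pins, 1 mm lower.
- lid_grip (a point): Press lid, loose, 0.2 to 0.5 kg: wooden plate 100 (x) x 170 (y) x 15 mm with a batten on its middle to hold it by, 22 (x) x 76 (y) x 42 mm high. The point is the batten's centre, 36 mm over the lid's underside, 21 mm over the plate's upper face; z up. It starts flat on the worktop (point 36 mm up); resting on the pin tips the point is 109 mm up, fully home 81 mm up.
- lid_underside (a point): Centre of the lid's flat underside, same axes as the grip. The plate has two plain round 15 mm through holes, 60 mm either side of this point along y, at x = 0. The lid fits either way round.
- block_a_mid (a point): Taped block, 31 x 29 x 82 mm, standing upright on the worktop; the point is its centre, 41 mm up.
- block_b_mid (a point): Taped block, 28 x 26 x 82 mm, standing upright on the worktop; the point is its centre, 41 mm up.
Not all that is in view belongs to the job. Leave any blue or yellow look-alike of the part that bears block_b_mid alone.

How it is judged:
By the outcome, as a careful person would: the job done as asked, in the order asked, and still so for the second after the job is handed in, with the robot touching nothing.
It also fails if it takes over 67 s, if anything falls off the work surface, if the arm or the gripper's body presses on something with over 40 N, if the wrist force passes 120 N, or if a joint passes its speed limit or range.

## Working session

There is one attempt and no reset: what is moved stays moved. The work goes in short steps, Python scripts to look and compute and a tool call to move; the robot and the scene stay as the last step left them, time stands still between calls to the robot, and variables do not carry over. Pictures are saved under pics/ and viewed, at most 10 in all, crops included, and the job is handed in when it is done.

Besides the shell and the picture viewer there is one more tool, called after "Emit:" by a JSON object that holds its "op" and its "data". arm_command: Moves the arm, as the interface text tells. Its arguments: {"type":"object","properties":{"series":{"type":"array"},"hand":{"type":"number"},"grip_force":{"type":"number"}},"required":["series"]}

```bash
mkdir -p pics
cat > h.py <<'E'
import numpy as np, cv2
from scipy.spatial.transform import Rotation as R
from workcell import bot
def pose():
    o=bot.get_obs(); return np.array(o["ee_pos"]),R.from_euler('xyz',o["tcp_rot"],degrees=True).as_matrix(),o
def cam(n):
    p,Rt,o=pose(); c=bot.camera(n)
    if n=="wrist":
        T=np.eye(4);T[:3,:3]=Rt;T[:3,3]=p;T=T@np.array(c["T_tool_cam"])
    else:
        T=np.eye(4);T[:3,3]=c["xyz"]
        q=np.array(c["orientation"],float)
        T[:3,:3]=q if q.shape==(3,3) else R.from_euler('xyz',q,degrees=True).as_matrix()
    c["T"]=T;return c
def atz(c,px,z):
    K=np.array(c["camera_matrix"]);D=np.array(c.get("distortion",np.zeros(5)),float)
    u=cv2.undistortPoints(np.array([[px]],float),K,D)[0,0]
    d=c["T"][:3,:3]@np.array([u[0],-u[1],-1]);o=c["T"][:3,3]
    return o+d*(z-o[2])/d[2]
def proj(c,P):
    K=np.array(c["camera_matrix"]);D=np.array(c.get("distortion",np.zeros(5)),float)
    X=(np.array(P,float).reshape(-1,3)-c["T"][:3,3])@c["T"][:3,:3]*[1,-1,-1]
    return cv2.projectPoints(X,np.zeros(3),np.zeros(3),K,D)[0][:,0]
Z=dict(pin_line=.073,rest_plane=.045,lid_grip=.036,lid_underside=0,block_a_mid=.041,block_b_mid=.041,jig=0)
def look(n,names,save=None,z={}):
    c=cam(n)
    if save: cv2.imwrite("pics/"+save,c["color"])
    for t in names:
        for d in bot.mark_of(n,t)[:4]:
            print(n,t,np.round(d["location"],1),round(d["confidence"],2),np.round(atz(c,d["location"],{**Z,**z}[t]),4))
    return c
E
python3 - <<'E'
from h import *
c=look("scene",Z,"s1.png"); print({k:v for k,v in c.items() if k not in("color","T")})
c=look("side",Z,"d1.png"); print(c["xyz"],c["orientation"])
print(bot.get_obs())
E
```

```text
scene pin_line [218.5 209.5] 0.76 [0.4855 0.202  0.073 ]
scene rest_plane [214.6 221.5] 0.69 [0.4771 0.2088 0.045 ]
scene lid_grip [361.7 318.3] 0.78 [ 0.4681 -0.1936  0.036 ]
scene lid_underside [355.5 334.6] 0.93 [ 0.4635 -0.1879  0.    ]
scene block_a_mid [291.5 264.8] 0.61 [ 0.4862 -0.0147  0.041 ]
scene block_b_mid [334.3 235.8] 0.63 [ 0.6184 -0.0027  0.041 ]
scene block_b_mid [366.6 235.2] 0.58 [ 0.6673 -0.0478  0.041 ]
scene jig [220.8 242. ] 0.81 [0.4775 0.1949 0.    ]
{'camera_matrix': array([[441.25692729,   0.        , 318.47790048],
       [  0.        , 441.25692729, 243.53749408],
       [  0.        ,   0.        ,   1.        ]]), 'xyz': array([ 0.03065202, -0.49537176,  0.51037874]), 'orientation': array([ 57.44117973,  -1.30435987, -46.82014142])}
side pin_line [328.7 317. ] 0.76 [0.4798 0.2081 0.073 ]
side rest_plane [330.3 331.2] 0.66 [0.4788 0.2026 0.045 ]
side lid_grip [398.3 219.1] 0.77 [ 0.4625 -0.1857  0.036 ]
side lid_grip [255.3 245.8] 0.25 [0.6855 0.0142 0.036 ]
side lid_underside [393. 233.] 0.7 [ 0.4714 -0.1902  0.    ]
side block_b_mid [276.6 227. ] 0.9
[... 184 characters left out ...]
562   -0.53548575 -160.50203734]
{'time': 0.8, 'q': array([ 7.08150773e+01,  4.97663197e+00,  1.00806032e+01,  9.50984114e+01,
       -1.08363371e-03,  8.99991711e+01]), 'qd': array([-0.0138309 ,  0.03039555, -0.11944714,  0.0323064 ,  0.06175868,
        0.01719183]), 'joint_efforts': array([ 1.89309954e-03, -5.20051110e+01,  4.64834440e+01,  1.52699155e-03,
        6.20463220e-05, -7.53389628e-06]), 'ee_pos': array([0.18075046, 0.51946833, 0.23132733]), 'tcp_rot': array([1.79994440e+02, 1.08371414e-03, 1.60815906e+02]), 'wrist_force': array([-0.36420012,  0.14501145,  1.14739789]), 'torque': array([ 0.0160331 , -0.01045808,  0.0278379 ]), 'grasp_force': 0.0, 'opening': 0.08509107506532262}
```

View both.

View pics/s1.png

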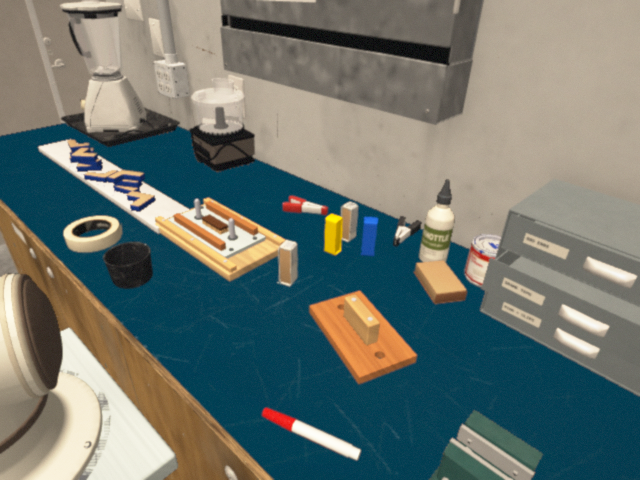

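View pics/d1.png

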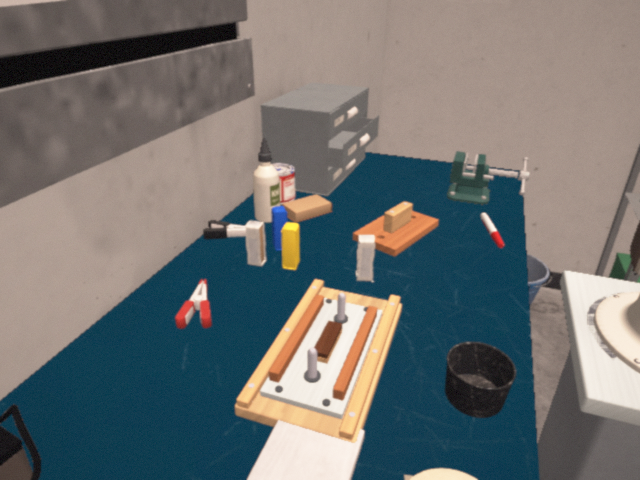

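Scene view: lid with batten at (362,318) with holes near (340,307) and (379,354); the wood offcut at (440,281) is not it. Jig is at (220,240) with pin tips at (198,200) and (232,222). In the side view the tips are at (341,294) and (312,350), and the blocks (288,264 and 349,222 in scene) stand between lid and jig.

Run:
```python
from h import *
s=cam("scene");d=cam("side");w=cam("wrist")
print(w["T_tool_cam"],w["camera_matrix"],[k for k in w])
for c,l in((s,[(198,200),(232,222)]),(d,[(341,294),(312,350)])):
    for p in l: print("pin",atz(c,p,.073).round(4))
for p in [(340,307),(379,354)]: print("hole",atz(s,p,.015).round(4))
for p in [(349,297),(375,330)]: print("batten",atz(s,p,.057).round(4))
```

```text
[[-2.35969475e-04  9.45399553e-01  3.25913532e-01  8.47749881e-02]
 [ 9.99999968e-01  2.53979272e-04 -1.27101870e-05 -1.48290250e-03]
 [-9.47914865e-05  3.25913518e-01 -9.45399582e-01 -1.43100126e-01]
 [ 0.00000000e+00  0.00000000e+00  0.00000000e+00  1.00000000e+00]] [[415.84420681   0.         317.74269176]
 [  0.         415.84420681 235.80234465]
 [  0.           0.           1.        ]] ['color', 'camera_matrix', 'T_tool_cam', 'T']
pin [0.4799 0.2678 0.073 ]
pin [0.4733 0.1409 0.073 ]
pin [0.48   0.1532 0.073 ]
pin [0.4784 0.2747 0.073 ]
hole [ 0.4837 -0.1361  0.015 ]
hole [ 0.4437 -0.2482  0.015 ]
batten [ 0.474  -0.1609  0.057 ]
batten [ 0.4426 -0.2367  0.057 ]
```

Emit:
{"op": "arm_command", "data": {"series": [[-0.039, -0.02, 0.003, 0.124], [-0.077, -0.04, 0.006, 0.247], [-0.116, -0.06, 0.009, 0.371], [-0.155, -0.079, 0.012, 0.494], [-0.194, -0.099, 0.015, 0.618]], "hand": 0.085}}

```text
time: 1.45
ee_pos: [0.3323, 0.3609, 0.2163]
tcp_rot: [180.0, -0.0, 125.1]
wrist_force: [1.9, 1.4, 0.0]
opening: 0.085
grasp_force: 0.0
```

Run:
```python
from h import *
p,Rt,o=pose();print(p,o["tcp_rot"],o["q"],o["time"])
print(Rt.T@(np.array([.48,.205,.20])-p))
```

```text
[0.33232946 0.36090223 0.21630659] [ 1.79970650e+02 -5.77518189e-03  1.25137625e+02] [ 4.73605416e+01 -3.47082573e+00 -1.29424254e-01  9.33114943e+01
 -5.69554427e-04  1.02222918e+02] 1.45
[-0.21248477  0.03102414  0.01630107]
```

Emit:
{"op": "arm_command", "data": {"series": [[-0.043, 0.006, 0.003, 0.123], [-0.085, 0.012, 0.006, 0.245], [-0.128, 0.018, 0.01, 0.368], [-0.17, 0.024, 0.013, 0.49], [-0.212, 0.031, 0.016, 0.613]]}}

```text
time: 1.95
ee_pos: [0.4805, 0.2058, 0.2004]
tcp_rot: [180.0, -0.0, 90.0]
wrist_force: [0.8, 1.2, 0.1]
opening: 0.0844
grasp_force: 0.0
```

Emit:
{"op": "arm_command", "data": {"series": [[0, 0, 0, 0], [0, 0, 0, 0], [0, 0, 0, 0], [0, 0, 0, 0], [0, 0, 0, 0]]}}

```text
time: 2.45
ee_pos: [0.479, 0.2082, 0.2005]
tcp_rot: [180.0, -0.0, 90.4]
wrist_force: [-0.4, -0.0, -0.0]
opening: 0.0851
grasp_force: 0.0
```

Run:
```python
from h import *
p,Rt,o=pose();print(p,o["tcp_rot"])
c=look("wrist",["pin_line","rest_plane","jig"],"w1.png")
```

```text
[0.47899632 0.20823127 0.2005469 ] [ 1.79981027e+02 -1.30308329e-02  9.03982192e+01]
wrist pin_line [316.4 224.4] 0.91 [0.477  0.2061 0.073 ]
wrist pin_line [321.6 435. ] 0.36 [0.4823 0.0241 0.073 ]
wrist rest_plane [318.7 213.3] 0.86 [0.4786 0.206  0.045 ]
wrist jig [315.9 203.2] 0.93 [0.4763 0.202  0.    ]
```

View pics/w1.png

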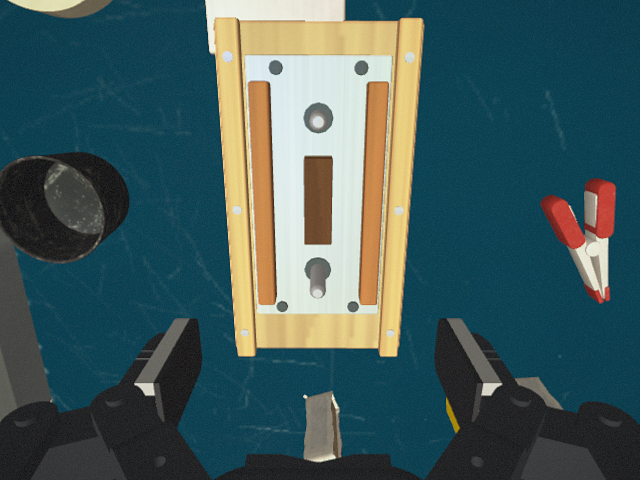

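Wrist view: the pin tips show at about (317.5,121) and (317,292), the jig is nearly square to the tool, and block a is at (320,425).

Run:
```python
from h import *
c=cam("wrist");im=c["color"]
g=cv2.cvtColor(im,cv2.COLOR_BGR2GRAY)
P=[]
for x,y in[(317,121),(317,292)]:
    r=g[y-9:y+10,x-10:x+11].astype(float);m=r>r.max()-35
    n,l,s,ce=cv2.connectedComponentsWithStats(m.astype(np.uint8));k=1+s[1:,4].argmax()
    q=ce[k]+[x-10,y-9];P.append(atz(c,q,.073));print(q,s[k],P[-1].round(4))
d=P[0]-P[1];print("len",np.linalg.norm(d),"yaw",np.degrees(np.arctan2(-d[0],d[1])),"mid",(P[0]+P[1])/2)
p,Rt,o=pose();print(p,o["tcp_rot"]);print(Rt.T@(np.array([.465,-.19,.20])-p),Rt.T@(np.array([.465,-.19,.20])-p)*.5)
```

```text
[317.17777778 120.75555556] [ 5  4 11 11 90] [0.4774 0.2739 0.073 ]
[316.89177489 294.7012987 ] [  0   0  21  19 231] [0.4778 0.1523 0.073 ]
len 0.12154062816736005 yaw 0.2009372879714839 mid [0.47762544 0.2131128  0.073     ]
[0.47934482 0.20766349 0.20037359] [ 1.79992315e+02 -2.31048541e-03  9.03236017e+01]
[-3.97576149e-01 -1.65906016e-02  3.55328608e-04] [-1.98788074e-01 -8.29530082e-03  1.77664304e-04]
```

Emit:
{"op": "arm_command", "data": {"series": [[-0.04, -0.002, 0, 0.035], [-0.08, -0.003, 0, 0.07], [-0.12, -0.005, 0, 0.105], [-0.16, -0.007, 0, 0.14], [-0.199, -0.008, 0, 0.175]]}}

```text
time: 3.2
ee_pos: [0.4721, 0.0069, 0.2005]
tcp_rot: [180.0, -0.0, 80.2]
wrist_force: [1.1, -0.1, -0.2]
opening: 0.0851
grasp_force: 0.0
```

Run:
```python
from h import *
p,Rt,o=pose();print(p,o["tcp_rot"]);print(Rt.T@(np.array([.465,-.19,.20])-p))
```

```text
[0.47212803 0.00691829 0.20045181] [ 1.79974514e+02 -3.76944664e-03  8.01996973e+01]
[-0.19525798  0.02649418  0.00045075]
```

Emit:
{"op": "arm_command", "data": {"series": [[-0.04, 0.005, 0, 0.035], [-0.08, 0.011, 0, 0.07], [-0.12, 0.016, 0, 0.105], [-0.16, 0.022, 0, 0.14], [-0.195, 0.026, 0, 0.175]]}}

```text
time: 3.7
ee_pos: [0.4648, -0.1901, 0.2004]
tcp_rot: [180.0, 0.0, 70.1]
wrist_force: [0.2, 0.0, 0.0]
opening: 0.085
grasp_force: 0.0
```

Emit:
{"op": "arm_command", "data": {"series": [[0, 0, 0, 0], [0, 0, 0, 0], [0, 0, 0, 0], [0, 0, 0, 0], [0, 0, 0, 0]]}}

```text
time: 4.2
ee_pos: [0.4653, -0.1874, 0.2004]
tcp_rot: [180.0, -0.0, 70.3]
wrist_force: [-0.7, -0.3, -0.5]
opening: 0.0846
grasp_force: 0.0
```

Run:
```python
from h import *
p,Rt,o=pose();print(p,o["tcp_rot"])
c=look("wrist",["lid_grip","lid_underside"],"w2.png")
```

```text
[ 0.46533887 -0.18736421  0.20041245] [ 1.79987414e+02 -3.55076806e-03  7.03230481e+01]
wrist lid_grip [319.2 214.8] 0.67 [ 0.4636 -0.1935  0.036 ]
```

View pics/w2.png

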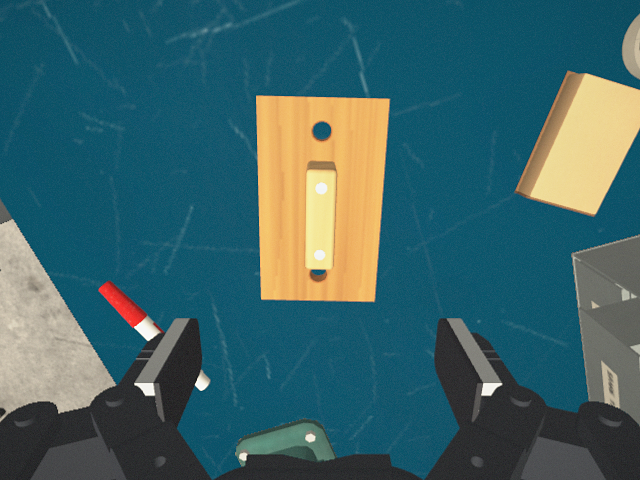

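Wrist view: the lid has plate corners at (256,96), (389,99), (375,302) and (261,299), a batten top at about (306–336,169–268), and a hole at (321,131). It is turned about 1° from the tool.

Run:
```python
from h import *
c=cam("wrist")
C=[atz(c,p,.015) for p in[(256,96),(389,99),(375,302),(261,299)]]
m=np.mean(C,0);a=(C[0]+C[1]-C[2]-C[3])/2;b=(C[1]+C[2]-C[0]-C[3])/2
print(m,np.linalg.norm(a),np.linalg.norm(b),np.degrees(np.arctan2(a[1],a[0])),np.degrees(np.arctan2(b[1],b[0])))
print("hole",atz(c,(321.5,131),.015)-a/np.linalg.norm(a)*.06)
print("bat",np.mean([atz(c,p,.057) for p in[(306.5,169),(336,169),(331.5,269),(307,268)]],0), "screws",[atz(c,p,.057) for p in((321,188),(319.5,255))])
p,Rt,o=pose();print(p,o["tcp_rot"],Rt.T@(m-p))
```

```text
[ 0.46438858 -0.19391583  0.015     ] 0.17019699991305828 0.10023398321291932 69.15110506824546 -21.17299860471697
hole [ 0.4643869  -0.19322032  0.015     ]
bat [ 0.46471347 -0.19259277  0.057     ] screws [array([ 0.47329673, -0.17015744,  0.057     ]), array([ 0.45532329, -0.21736842,  0.057     ])]
[ 0.46522348 -0.18784815  0.2003294 ] [ 1.79997635e+02 -1.95202044e-03  7.02733355e+01] [-0.0059997   0.0012545   0.18532925]
```

Emit:
{"op": "arm_command", "data": {"series": [[-0.003, 0.001, 0.03, 0.01], [-0.0055, 0.001, 0.06, 0.021], [-0.0055, 0.001, 0.09, 0.021], [-0.0055, 0.001, 0.12, 0.021], [-0.0055, 0.001, 0.13, 0.021]]}}

```text
time: 4.9
ee_pos: [0.4628, -0.193, 0.0673]
tcp_rot: [-179.8, -0.0, 69.0]
wrist_force: [-0.0, -0.7, -1.0]
opening: 0.0849
grasp_force: 0.0
```

Emit:
{"op": "arm_command", "data": {"series": [[0, 0, 0.01, 0], [0, 0, 0.02, 0], [0, 0, 0.03, 0], [0, 0, 0.04, 0], [0, 0, 0.046, 0]]}}

```text
time: 5.4
ee_pos: [0.4641, -0.1937, 0.0236]
tcp_rot: [-180.0, 0.0, 69.0]
wrist_force: [-0.3, 0.4, 0.2]
opening: 0.0852
grasp_force: 0.0
```

Run:
```python
from h import *
p,Rt,o=pose();print(p,o["tcp_rot"],o["wrist_force"])
print(Rt.T@(np.array([.4645,-.1935,.023])-p))
```

```text
[ 0.46414276 -0.19372971  0.0235619 ] [-1.79985774e+02  2.82419260e-04  6.90285490e+01] [-0.30064784  0.35554905  0.17817076]
[0.00034235 0.00025151 0.00056184]
```

Emit:
{"op": "arm_command", "data": {"series": [[0, 0, 0, 0], [0, 0, 0, 0], [0, 0, 0, 0], [0, 0, 0, 0], [0, 0, 0, 0]], "hand": 0.01, "grip_force": 70}}

```text
time: 5.9
ee_pos: [0.4646, -0.1939, 0.0249]
tcp_rot: [179.9, 0.0, 69.0]
wrist_force: [2.5, -0.9, 5.0]
opening: 0.021
grasp_force: 69.6
```

Emit:
{"op": "arm_command", "data": {"series": [[0, 0, 0, 0], [0, 0, 0, 0], [0, 0, 0, 0], [0, 0, 0, 0], [0, 0, 0, 0]]}}

```text
time: 6.4
ee_pos: [0.4646, -0.1939, 0.0249]
tcp_rot: [179.9, 0.0, 69.0]
wrist_force: [0.7, -0.0, 5.2]
opening: 0.021
grasp_force: 69.4
```

Emit:
{"op": "arm_command", "data": {"series": [[0, 0, -0.004, 0], [0, 0, -0.01, 0], [0, 0, -0.02, 0], [0, 0, -0.03, 0], [0, 0, -0.04, 0]]}}

```text
time: 6.9
ee_pos: [0.4643, -0.1938, 0.0654]
tcp_rot: [180.0, -0.0, 69.0]
wrist_force: [0.3, 0.5, -2.0]
opening: 0.0211
grasp_force: 68.5
```

Emit:
{"op": "arm_command", "data": {"series": [[0, 0, -0.025, 0], [0, 0, -0.05, 0], [0, 0, -0.075, 0], [0, 0, -0.1, 0], [0, 0, -0.125, 0]]}}

```text
time: 7.4
ee_pos: [0.4641, -0.1937, 0.1912]
tcp_rot: [180.0, 0.0, 69.0]
wrist_force: [0.6, 0.1, -2.5]
opening: 0.0211
grasp_force: 68.7
```

Run:
```python
from h import *
p,Rt,o=pose();print(p,o["tcp_rot"],o["wrist_force"],o["torque"],o["opening"])
c=look("wrist",["lid_grip"],"w3.png",{"lid_grip":p[2]+.011})
print(Rt.T@(np.array([.4775,.2135,.19])-p))
```

```text
[ 0.46413316 -0.19370786  0.19115919] [1.79958575e+02 1.10160750e-03 6.90314712e+01] [ 0.59303247  0.10007969 -2.49044726] [ 0.00701387 -0.02498335 -0.00148041] 0.021132972717153947
wrist lid_grip [316.5 333.5] 0.88 [ 0.463  -0.1939  0.2022]
[ 0.3850248  -0.13324056  0.00105545]
```

View pics/w3.png

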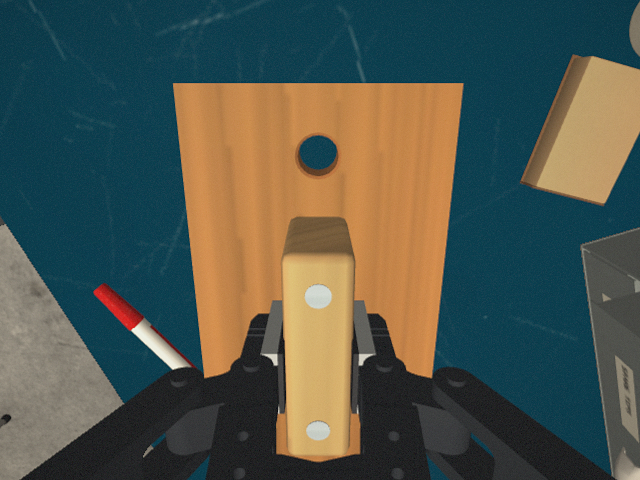

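Wrist view: the lid hangs level and square to the tool (front edge at row 83, columns 173–463) with its front hole at (318,154).

Run:
```python
from h import *
p,Rt,o=pose();c=cam("wrist");z=p[2]-.0099
for q in[(318,154.5),(173,83),(463,83)]: print((Rt.T@(atz(c,q,z)-p)).round(4))
```

```text
[ 0.0613 -0.0004  0.0099]
[ 0.0858 -0.0504  0.0096]
[0.0858 0.0497 0.0102]
```

Emit:
{"op": "arm_command", "data": {"series": [[0.03, -0.01, 0, -0.03], [0.065, -0.022, 0, -0.06], [0.105, -0.036, 0, -0.1], [0.145, -0.05, 0, -0.14], [0.185, -0.064, 0, -0.18]]}}

```text
time: 8.05
ee_pos: [0.4699, 0.0034, 0.188]
tcp_rot: [-179.9, 0.0, 79.4]
wrist_force: [0.7, -0.6, -2.3]
opening: 0.0209
grasp_force: 69.0
```

Run:
```python
from h import *
p,Rt,o=pose();print(p,o["tcp_rot"],o["wrist_force"],o["opening"])
print(Rt.T@(np.array([.4775,.2135,.19])-p))
```

```text
[0.46992694 0.00340152 0.18797061] [-1.79914090e+02  1.82106965e-02  7.94110849e+01] [ 0.66844334 -0.5896572  -2.28452644] 0.020916505069646693
[ 0.20791167 -0.03116695 -0.00204875]
```

Emit:
{"op": "arm_command", "data": {"series": [[0.04, -0.006, 0, -0.038], [0.085, -0.012, 0, -0.076], [0.13, -0.019, 0, -0.115], [0.175, -0.026, 0, -0.155], [0.207, -0.031, 0, -0.189]]}}

```text
time: 8.55
ee_pos: [0.4777, 0.2135, 0.1877]
tcp_rot: [-179.9, 0.0, 90.3]
wrist_force: [1.2, -0.1, -2.9]
opening: 0.021
grasp_force: 69.0
```

Emit:
{"op": "arm_command", "data": {"series": [[0, 0, 0, 0], [0, 0, 0.01, 0], [0, 0, 0.025, 0], [0, 0, 0.04, 0], [0, 0, 0.05, 0]]}}

```text
time: 9.05
ee_pos: [0.4779, 0.2098, 0.1371]
tcp_rot: [-179.9, 0.1, 90.1]
wrist_force: [-0.9, -0.4, -2.1]
opening: 0.0209
grasp_force: 69.1
```

Run:
```python
from h import *
p,Rt,o=pose();print(p,o["tcp_rot"],o["wrist_force"],o["opening"])
print(Rt.T@(np.array([.478,.2128,.11])-p))
c=cam("wrist");cv2.imwrite("pics/w4.png",c["color"])
d=cam("side");cv2.imwrite("pics/d2.png",cv2.resize(d["color"][180:440,200:470],None,fx=2.2,fy=2.2))
```

```text
[0.4779302  0.20983859 0.13705341] [-1.79890592e+02  5.37409267e-02  9.00833554e+01] [-0.91541869 -0.39260485 -2.07600907] 0.020948157932655326
[0.00298667 0.00012576 0.02705043]
```

View pics/w4.png

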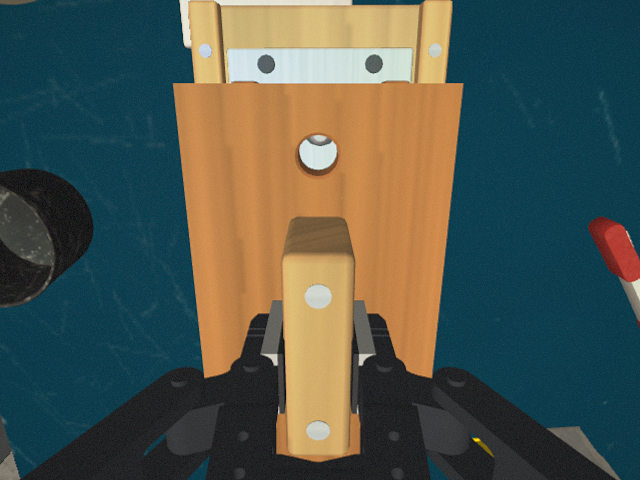

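View pics/d2.png

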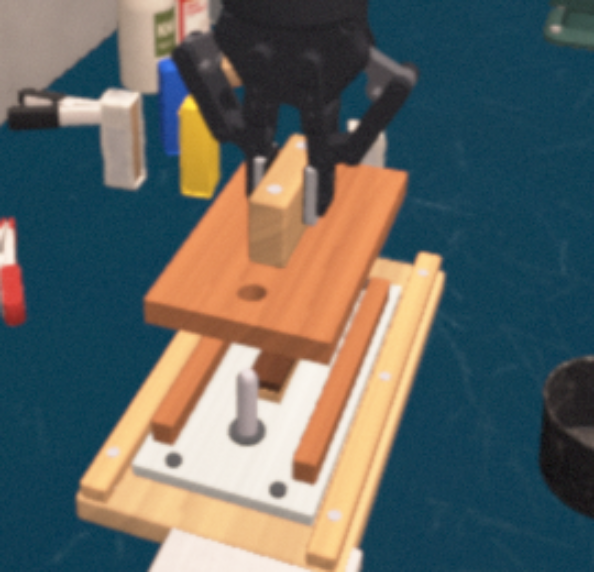

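Both views show the lid level above the press. In the wrist view a pin base shows through the front hole at (318,140).

Emit:
{"op": "arm_command", "data": {"series": [[0.001, 0, 0.008, 0], [0.002, 0, 0.016, 0], [0.003, 0, 0.023, 0], [0.003, 0, 0.03, 0], [0.003, 0, 0.033, 0]]}}

```text
time: 9.65
ee_pos: [0.4782, 0.214, 0.1053]
tcp_rot: [-180.0, 0.0, 90.2]
wrist_force: [0.3, 0.8, -2.5]
opening: 0.0211
grasp_force: 69.0
```

Emit:
{"op": "arm_command", "data": {"series": [[0, 0, 0, 0], [0, 0, 0, 0], [0, 0, 0, 0], [0, 0, 0, 0], [0, 0, 0, 0]]}}

```text
time: 10.15
ee_pos: [0.4786, 0.2141, 0.1065]
tcp_rot: [180.0, -0.0, 90.2]
wrist_force: [0.6, -0.1, -3.0]
opening: 0.0213
grasp_force: 69.0
```

Run:
```python
from h import *
p,Rt,o=pose();print(p,o["tcp_rot"],o["wrist_force"],o["torque"],o["opening"])
c=cam("wrist");cv2.imwrite("pics/w5.png",cv2.resize(c["color"][60:240,200:440],None,fx=3,fy=3))
for q in[(318,154.5)]: print((atz(c,q,p[2]-.0099)-p).round(4))
print("expected pin tip px",proj(c,[[.4776,.2735,.073]]), "base",proj(c,[[.4776,.2735,.028]]))
```

```text
[0.4785733  0.21408827 0.10650231] [ 1.79982254e+02 -6.61143675e-03  9.01714307e+01] [ 0.603367   -0.06359114 -2.99500805] [ 0.02241561 -0.01102589  0.00224919] 0.021259927739032028
[-0.0011  0.0616 -0.0099]
expected pin tip px [[318.33628896 151.83151907]] base [[318.2717101  140.15944269]]
```

View pics/w5.png

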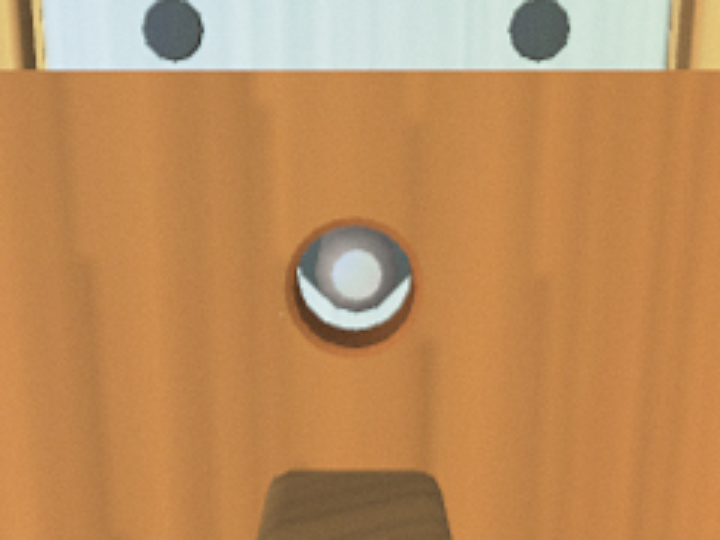

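The crop shows the pin tip at (356,273), i.e. px (318.7,151). It sits nearly concentric with the hole's lower rim at about (318.2,150.7).

Run:
```python
from h import *
p,Rt,o=pose();c=cam("wrist")
t=atz(c,(318.7,151),.073);print("tip",t)
for q,z in(((318.2,150.7),p[2]-.0249),((317.2,154.5),p[2]-.0099)):
    h=atz(c,q,z);print("hole",h,"shift tool",Rt.T@(t-h))
```

```text
tip [0.47775663 0.27384386 0.073     ]
hole [0.47753978 0.27508906 0.08153951] shift tool [-0.00124685  0.00021107  0.00853941]
hole [0.47716765 0.27568866 0.09653951] shift tool [-0.00184932  0.00057774  0.02353943]
```

Emit:
{"op": "arm_command", "data": {"series": [[-0.0015, 0.0004, 0.001, 0], [-0.0015, 0.0004, 0.004, 0], [-0.0015, 0.0004, 0.007, 0], [-0.0015, 0.0004, 0.01, 0], [-0.0015, 0.0004, 0.013, 0]]}}

```text
time: 10.75
ee_pos: [0.4788, 0.2125, 0.0929]
tcp_rot: [-180.0, 0.0, 90.2]
wrist_force: [-0.2, 0.2, -3.7]
opening: 0.0212
grasp_force: 69.0
```

Run:
```python
from h import *
p,Rt,o=pose();print(p,o["tcp_rot"],o["wrist_force"],o["torque"],o["opening"])
```

```text
[0.47880103 0.21253758 0.0928844 ] [-1.79986058e+02  6.21926295e-03  9.01734428e+01] [-0.23323297  0.20385626 -3.67793956] [-0.08298869 -0.00158991  0.01862804] 0.02117305381810034
```

Underside is 5 mm below the tips with no push-back, so the pins are in the holes.

Emit:
{"op": "arm_command", "data": {"series": [[0, 0, 0.003, 0], [0, 0, 0.006, 0], [0, 0, 0.009, 0], [0, 0, 0.012, 0], [0, 0, 0.015, 0]]}}

```text
time: 11.25
ee_pos: [0.4789, 0.2126, 0.078]
tcp_rot: [-180.0, -0.0, 90.2]
wrist_force: [-0.5, 0.3, -2.7]
opening: 0.0209
grasp_force: 69.0
```

Run:
```python
from h import *
p,Rt,o=pose();print(p,o["tcp_rot"],o["wrist_force"],o["torque"],o["opening"])
```

```text
[0.47888234 0.21258051 0.07803003] [-1.80000000e+02 -2.91683275e-03  9.01717495e+01] [-0.45685607  0.32546038 -2.72998736] [-0.02455215 -0.00352201  0.05767668] 0.020861218533980642
```

Emit:
{"op": "arm_command", "data": {"series": [[0, 0, 0.002, 0], [0, 0, 0.004, 0], [0, 0, 0.0055, 0], [0, 0, 0.007, 0], [0, 0, 0.008, 0]]}}

```text
time: 11.75
ee_pos: [0.4789, 0.2126, 0.0702]
tcp_rot: [-180.0, 0.0, 90.2]
wrist_force: [-0.1, -0.8, -2.6]
opening: 0.0214
grasp_force: 69.0
```

Emit:
{"op": "arm_command", "data": {"series": [[0, 0, 0.0005, 0], [0, 0, 0.001, 0], [0, 0, 0.001, 0], [0, 0, 0.001, 0], [0, 0, 0.001, 0]]}}

```text
time: 12.25
ee_pos: [0.4789, 0.2126, 0.0699]
tcp_rot: [180.0, -0.0, 90.2]
wrist_force: [-3.9, -1.1, 5.6]
opening: 0.0211
grasp_force: 69.9
```

Contact came at exactly the home height (TCP 0.0699, +8 N), so I'm opening.

Emit:
{"op": "arm_command", "data": {"series": [[0, 0, 0, 0], [0, 0, 0, 0], [0, 0, 0, 0], [0, 0, 0, 0], [0, 0, 0, 0]], "hand": 0.06, "grip_force": 20}}

```text
time: 12.75
ee_pos: [0.4789, 0.2126, 0.0692]
tcp_rot: [-180.0, 0.0, 90.2]
wrist_force: [0.5, 0.5, -0.4]
opening: 0.0598
grasp_force: 0.0
```

Emit:
{"op": "arm_command", "data": {"series": [[0, 0, -0.005, 0], [0, 0, -0.02, 0], [0, 0, -0.045, 0], [0, 0, -0.075, 0], [0, 0, -0.11, 0]]}}

```text
time: 13.25
ee_pos: [0.4786, 0.2124, 0.1812]
tcp_rot: [-180.0, 0.0, 90.2]
wrist_force: [1.0, 0.0, 0.2]
opening: 0.0599
grasp_force: 0.0
```

Run:
```python
from h import *
p,Rt,o=pose();print(p,o["tcp_rot"],o["wrist_force"],o["opening"])
c=look("side",["lid_grip","lid_underside","block_a_mid","block_b_mid"],"d3.png",{"lid_grip":.081,"lid_underside":.045})
look("scene",["lid_grip","lid_underside","block_a_mid","block_b_mid"],None,{"lid_grip":.081,"lid_underside":.045})
```

```text
[0.47855938 0.21240956 0.18115113] [-1.79994426e+02  2.81919743e-03  9.01734874e+01] [1.0330445  0.03140198 0.20437998] 0.059860985001478545
side lid_grip [327.4 311.5] 0.74 [0.4819 0.2075 0.081 ]
side lid_underside [325.1 335.3] 0.68 [0.4827 0.2129 0.045 ]
side lid_underside [327.1 312.3] 0.27 [0.4962 0.165  0.045 ]
side block_a_mid [364.2 261.1] 0.67 [0.4839 0.0046 0.041 ]
side block_b_mid [254.2 245.3] 0.66 [0.684 0.021 0.041]
side block_b_mid [291.8 245. ] 0.57 [ 0.621  -0.0036  0.041 ]
side block_b_mid [279.5 227.3] 0.57 [ 0.6698 -0.0592  0.041 ]
side block_b_mid [364.4 259.7] 0.47 [4.847e-01 1.000e-04 4.100e-02]
scene lid_grip [213.8 206.5] 0.93 [0.4781 0.2066 0.081 ]
scene lid_underside [209.8 216.4] 0.62 [0.4828 0.2341 0.045 ]
scene block_a_mid [288.8 265.3] 0.85 [ 0.4816 -0.0124  0.041 ]
scene block_b_mid [350. 222.] 0.92 [0.6849 0.0111 0.041 ]
scene block_b_mid [334.1 231.9] 0.8 [0.6296 0.0078 0.041 ]
```

View pics/d3.png

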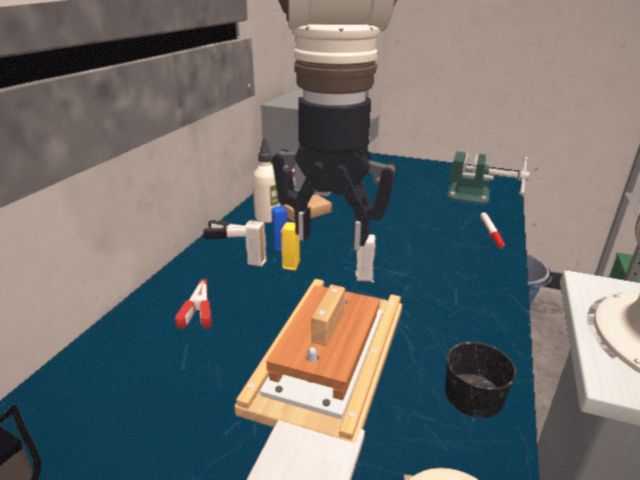

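The lid lies flat on the strips with the pin through its hole at (312,354). The gripper is clear and the blocks are still standing.

```bash
python3 -c "
from workcell import bot
print(bot.job_done())"
```

```text
the job is handed in; nothing more can be done
None
```

The press is closed: the lid was lowered level over both pins, held until it touched at the home height and then released; both taped blocks still stand where they were, and the job is handed in at about 14 s of robot time.

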